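# Square up a cottle corner for a plaster mould

### The arm

A 6-joint arm with a two-finger parallel gripper is mounted at the origin on the work surface. World frame = base frame: x ahead of the robot, y to its left, z up, the work surface at z = 0. Lengths are in m, angles in rad, forces in N, time in s.
With the tool pointing down it reaches from about 0.325 to 0.775 m from the base axis. Payload 9.3 kg.
Tool frame: the origin (TCP) lies midway between the tips of the shut fingers; the grasp point (between the pads) lies 19 mm behind it; z points along the fingers, y is the line along which they close (so a half turn about z gives the same grasp; the last joint's range is limited). The gripper opens to 85 mm and grips with 20 to 120 N. Pads are 22 mm wide; open, the fingers measure 114 mm over their backs; the gripper's body (76 mm by 85 mm) begins 54 mm behind the grasp point. The pads swing forward as they close: fully open they stand 13 mm farther back than shut.
Start: joints at [1.092, 0.259, 0.021, 1.334, 0, 1.418], TCP at [0.176, 0.521, 0.231] pointing down, gripper open.
Joint ranges: [-3.04, 3.04], [-0.91, 1.82], [-1.04, 1.36], [-1.92, 1.95], [-1.52, 1.45], [-3.14, 3.14]. Speed limits (rad/s): [2.22, 2.22, 2.79, 3.14, 3.14, 3.14].

### API

Orientations are given as a unit quaternion [w, x, y, z].
In Python, from cell import r gives the robot as it stands. Calls block until the motion is done:
- r.goto(position, orientation): joint-space move of the TCP to a pose.
- r.movel(position, orientation=None, v=0.15, f_stop=None): straight line of the TCP; orientation=None keeps the orientation; v is the mean speed in m/s. With f_stop (N) it stops when the force on the tool has changed by that much, and returns True; else False.
- r.move_j(angles): joint-space move.
- r.set_gripper(opening): finger opening in m; the grip force is fixed at half the most; returns when the fingers have stopped.
- r.sleep(seconds).
- r.inverse_kinematics(position, orientation): joint angles nearest the present ones, or None.
- r.sense(): the state.
- r.capture(name): name is "scene" or "top"; returns (picture, depth): 400x640x3 uint8, red, green, blue; 400x640 float32, m along the optical axis (not along the pixel's ray), 0 where there is no reading.
- r.camera_params(name): a dict with "intrinsics" (3x3 intrinsics, pixels), "R" (3x3) and "t" (3): a world point X has camera coordinates R X + t. Camera axes: x right, y down, z forward; pixel columns grow to the right and rows downward; lengths in m; the calibration is good to about 2 mm. A picture is of the moment at which its call begins. camera_params takes no time and is no camera call.
A pose or a line that the arm cannot do raises r.IKError and nothing moves.
- r.finish_job(): hands the job in, once; it reports no verdict.
The state is a dict: "clock": time; "q": joint angles; "qd": joint speeds; "tau": joint torques, N m; "ee_pos": TCP position; "orientation": TCP orientation; "ft_force": force on the tool from outside, world axes, zero at the start; "moment": the same for the moment, N m; "finger_gap": finger opening in m.
Only numpy, scipy, OpenCV 4.12 (cv2) and the standard library are available. Lean on these libraries where they do the work, as an engineer would, in place of code of your own. Each camera call takes 0.05 s, during which the arm holds its last target. There are 200 camera calls.

### The job

Get the corner of the cottle boards square before the plaster pour round the bowl: pick up the aluminium assembly square, lay it flat on the baseboard inside the corner of the two white boards, and push it home, swinging the leaning board out with it, until both its outer faces bear along their whole length on the two boards. Finish still gripping the square and pressing it firmly into the corner against both boards, so that the board is held square while a colleague tightens its wing nut; do not let go. Leave the bowl and everything else on the bench as it is.

Things in the scene. Friction and masses are not known exactly. Their poses are not given: they have to be found in the camera images.
- square: Assembly square: plain aluminium right angle, two equal legs joined by a straight diagonal brace, flat on the bench, 25 mm high, 0.3 to 0.5 kg. Legs 24 mm wide, outer faces 170 mm long. Origin: underside, below the middle of the brace. z up; one leg runs along +x (outer face y = -81 mm), one along +y (outer face x = -81 mm); the brace runs along (1,-1).
- square_heel (a point): Heel of the square: where the lines of its two outer faces meet on the underside, at (-81,-81,0) mm of square, axes the same. The real corner is cut away for the first 12 mm of each face.
- baseboard: Plywood baseboard, 400 x 400 x 18 mm, fixed flat on the bench. Origin: on its upper face (18 mm up) at the inner corner the two white boards are to make. x runs along the fixed board's inner face, y along the swinging board's once square, z up. It spans -70 to 330 mm in x and y; the corner opens to +x +y, where the bowl stands at about (215, 215) mm.
- fixed_board: Fixed cottle board: white, upright, 18 mm thick, 90 mm high, bolted down by a foot angle on its outer side. Inner face: plane y = 0 of the baseboard, x = 3 to 270 mm. Origin and axes as the baseboard's. The square drags on both boards and on the baseboard (friction about 0.8 to 1), so a sideways force alone does not show that a face has met its board.
- swing_board: Swinging cottle board: white, 18 mm thick, 90 high, 280 long. Origin: its pivot bolt, at (-36, 50, 0) mm of the baseboard. Own y runs along it away from the corner; inner face at own x = 36 mm, y = -68 to 212 mm. Starts leaning 0.06 to 0.15 rad into the corner; turns stiffly (3 N at the square's toe), stays put, can pass square by 0.05 rad. Square when parallel to the baseboard's axes.
- bowl: Terracotta bowl, upside down on the baseboard, 132 mm across, 70 mm high; origin under its centre. Leave alone.
- rib: Thin oval wooden rib, 130 x 45 x 7 mm, flat on the baseboard; origin under its centre, long along its x. Leave alone.
- loop_tool: Loop trimming tool, about 185 mm long, 13 mm high, on the bench; origin near its middle. Leave alone.
- callipers: Wooden callipers lying flat, 170 x 100 x 9 mm; origin under the middle. Leave alone.
- batten: Wooden rolling batten, 300 x 30 x 8 mm, flat on the bench; origin under its centre, long along its x. Leave alone.
- vase: Terracotta vase, 128 mm across, 222 mm high; origin under its centre. Leave alone.
- square_brace (a point): Middle of the brace's top edge, 25 mm above square's origin, axes the same. The brace is a bar 14 mm thick and 25 mm high; 73 mm of free space lies between it and the inner corner of the legs, nothing on its other side.

How it is judged:
On the way, in this order (a step that is already met when the one before it is completed fails the run):
1. the square is lifted clear of the bench in the gripper (contact force between the fingers and square above 2 N and height (world z) of square above 0.035 m), for 0.2 s.
2. the square lies home in the corner, both faces bearing and the swinging board square (contact force between the fingers and square above 2 N and x of square_heel in the frame of baseboard between -0.003 and 0.003 m and y of square_heel in the frame of baseboard between -0.003 and 0.003 m and z of square_heel in the frame of baseboard below 0.006 m and angle between square's own z axis and vertical below 0.04 rad and (angle between the x axis of square and the x axis of baseboard, either way round below 0.015 rad or angle between the x axis of square and the y axis of baseboard, either way round below 0.015 rad) and angle between the y axis of swing_board and the y axis of baseboard, either way round below 0.015 rad and contact force between square and fixed_board above 1 N and contact force between square and swing_board above 1 N), for 0.3 s.
At the end, for the whole second after the job is handed in: Square still gripped, at rest, flat on the baseboard (within 6 mm, 0.04 rad), heel within 3 mm of the corner both ways, its legs and the swinging board within 0.015 rad of square to the fixed board, pressed with over 1 N against each board (all of step 2 and linear speed of square below 0.01 m/s); the arm keeps its last pose, push and grip.
It fails at once if the bowl, the vase or a tool is shifted by more than 20 mm or tipped over (distance of any of bowl, rib, loop_tool, callipers, batten, vase from where it was at the start of the episode above 0.02 m or angle between any of bowl, vase's own z axis and vertical above 0.5 rad).
It also fails if it takes over 48 s, if anything falls off the work surface, if the arm or the gripper's body presses on something with over 40 N, if the wrist force passes 120 N, or if a joint passes its speed limit or range.

## Working session

There is one attempt and no reset: what is moved stays moved. The work goes in short steps, each a Python script; the robot and the scene stay as the last script left them, time stands still between calls to the robot, and variables do not carry over. Pictures are saved under pics/ and viewed, on a budget of 10 in all, crops included, one or two more only if the job needs it, and the job is handed in when it is done.

```bash
mkdir -p pics; ls; python3 - <<'E'
from cell import r
import cv2,numpy as np
for n in("scene","top"):
    p,d=r.capture(n); cv2.imwrite(f"pics/{n}0.png",p[:,:,::-1]); np.savez(f"{n}0.npz",p=p,d=d)
    c=r.camera_params(n); print(n,c)
s=r.sense(); print(s)
E
```

```text
pics
scene {'intrinsics': array([[404.25607292,   0.        , 322.26850656],
       [  0.        , 404.25607292, 197.39876456],
       [  0.        ,   0.        ,   1.        ]]), 'R': array([[-0.77129939,  0.63646697, -0.00265591],
       [ 0.47556989,  0.57353372, -0.66700251],
       [-0.42300182, -0.5157217 , -0.74505073]]), 't': array([ 0.32766977, -0.29236342,  1.38406676])}
top {'intrinsics': array([[414.22081456,   0.        , 317.54779806],
       [  0.        , 414.22081456, 200.2880047 ],
       [  0.        ,   0.        ,   1.        ]]), 'R': array([[-0.02271457, -0.99942451, -0.02519323],
       [-0.98606333,  0.02655097, -0.1642381 ],
       [ 0.16481249,  0.02111152, -0.98609895]]), 't': array([0.14724687, 0.53594147, 1.18796365])}
{'clock': 0.1, 'q': array([ 1.09239459e+00,  2.59125243e-01,  2.08591904e-02,  1.33369745e+00,
       -1.43857547e-05,  1.41819782e+00]), 'qd': array([-0.00026779, -0.00070642,  0.00094685,  0.00181253,  0.00233611,
        0.0014538 ]), 'tau': array([ 5.22322487e-03, -5.56697488e+01,  3.45069695e+01,  1.16781643e-02,
       -1.59430047e-04,  1.75171238e-06]), 'ee_pos': array([0.17593333, 0.52084648, 0.23074089]), 'orientation': array([-1.74244625e-04,  1.62182057e-01,  9.86760680e-01, -5.57014182e-04]), 'ft_force': array([ 0.78879131, -0.54295018,  0.36220733]), 'moment': array([ 0.03975355, -0.02587707,  0.01103057]), 'finger_gap': 0.0850479101182564}
```

View pics/top0.png

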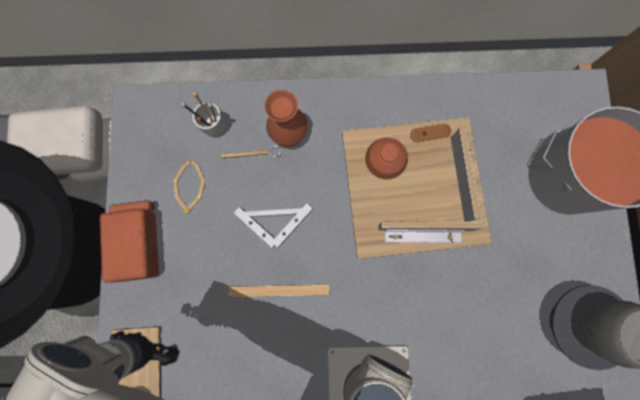

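View pics/scene0.png

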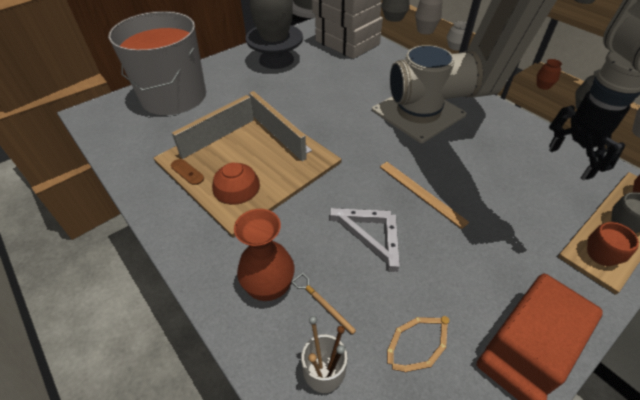

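Top view: the square is at about (275,225) with its heel down at (275,245). The baseboard is at right. The leaning board runs (380,222) to (483,228), and the fixed one is on the right, (455,130) to (475,222). I'll enlarge both areas next.

```bash
cat > h.py <<'E'
import numpy as np,cv2
from cell import r
def ray(cam,u,v,z):
    c=r.camera_params(cam);R,t=np.array(c["R"]),np.array(c["t"])
    d=R.T@np.linalg.solve(c["intrinsics"],[u,v,1.]);o=-R.T@t
    return (o+d*(z-o[2])/d[2])[:2]
def crop(p,u0,v0,u1,v1,k,name):
    im=cv2.resize(p[v0:v1,u0:u1,::-1],None,fx=k,fy=k,interpolation=cv2.INTER_CUBIC)
    for u in range(-(-u0//10)*10,u1,10): cv2.putText(im,str(u),((u-u0)*k,10),0,.35,(0,255,255));cv2.line(im,((u-u0)*k+k//2,12),((u-u0)*k+k//2,18),(0,255,255))
    for v in range(-(-v0//10)*10,v1,10): cv2.putText(im,str(v),(0,(v-v0)*k+k//2+4),0,.35,(0,255,255));cv2.line(im,(24,(v-v0)*k+k//2),(30,(v-v0)*k+k//2),(0,255,255))
    cv2.imwrite("pics/"+name,im)
E
python3 - <<'E'
from h import *
p=np.load("top0.npz")["p"]
crop(p,228,195,322,255,8,"sq.png"); crop(p,338,112,498,264,4,"bb.png")
E
```

```text
(no output)
```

View pics/sq.png

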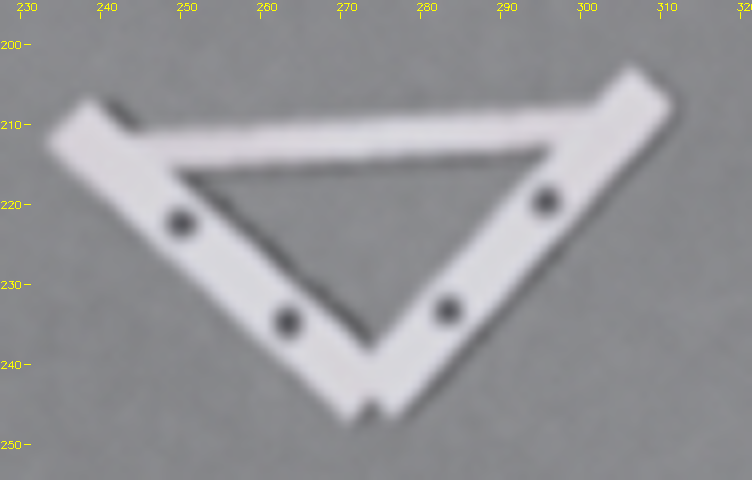

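View pics/bb.png

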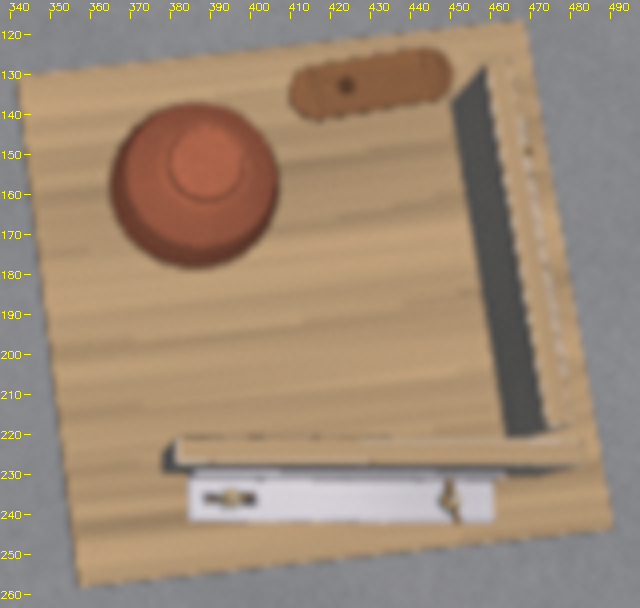

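The square's outer tips are at (311.5,207.6) and (233.1,212.0), and its heel ends at (276.5,247.6) and (271.3,247.6). The baseboard corners are at (342,130), (469,116.5), (491,243) and (357.5,258). The swinging board is the bottom one and leans inward at its left end. Next I fit poses.

```bash
cat >> h.py <<'E'
def fit(px,mod,z,cam="top"):
    W=np.array([ray(cam,*p,z) for p in px]);M=np.array(mod)/1000
    A=M-M.mean(0);B=W-W.mean(0)
    th=np.arctan2((A[:,0]*B[:,1]-A[:,1]*B[:,0]).sum(),(A*B).sum())
    R=np.array([[np.cos(th),-np.sin(th)],[np.sin(th),np.cos(th)]]);t=W.mean(0)-R@M.mean(0)
    return t,th,(W-(M@R.T+t))*1000
E
python3 - <<'E'
from h import *
p=np.load("top0.npz")["p"]
np.set_printoptions(precision=4,suppress=True)
print("square",*fit([(311.5,207.6),(276.5,247.6),(233.1,212),(271.25,247.6),(306.25,202.25),(238.75,206.6),(273.75,237.9)],[(89,-81),(-69,-81),(-81,89),(-81,-69),(89,-57),(-57,89),(-57,-57)],.025))
px=[(342,130.25),(469.25,116.5),(490.75,242.75),(357.5,258.25)]
g=cv2.cvtColor(p,cv2.COLOR_RGB2GRAY)
sp=cv2.cornerSubPix(g,np.float32(px).reshape(-1,1,2),(4,4),(-1,-1),(3,50,.01)).reshape(-1,2);print(sp)
M=[(330,330),(330,-70),(-70,-70),(-70,330)]
t,th,e=fit(px,M,.018);print("bb",t,th,e); print("bbsub",*fit(sp,M,.018))
R=np.array([[np.cos(th),-np.sin(th)],[np.sin(th),np.cos(th)]])
def inb(u,v,z): return R.T@(ray("top",u,v,z)-t)*1000
f=lambda x,y:(338+(x-2)/4,112+(y-2)/4)
for n,c in dict(fixfar_in=(488,66),fixnear_in=(548,428),swfar_in=(180,437),swnear=(500,437),swfar_out=(176,463)).items(): print(n,inb(*f(*c),.108))
print("bowl top",inb(*f(205,162),.088))
E
```

```text
square [0.5112 0.2713] -0.752013755154211 [[ 0.2344  1.8081]
 [-2.1629  0.738 ]
 [ 1.0692 -0.3435]
 [-1.2193 -0.5224]
 [ 0.6492 -0.134 ]
 [-0.3448 -1.0236]
 [ 1.7743 -0.5226]]
[[342.4854 130.3428]
 [467.393  116.7493]
 [490.9543 241.5436]
 [358.3402 257.483 ]]
bb [ 0.4638 -0.3027] 0.08335700447730829 [[-0.7878 -0.7857]
 [-1.7787 -0.5468]
 [ 2.7802  1.942 ]
 [-0.2137 -0.6095]]
bbsub [ 0.4659 -0.3032] 0.08979462266908407 [[-0.9359 -3.6655]
 [-4.7711  3.6715]
 [ 3.7416  1.989 ]
 [ 1.9653 -1.9949]]
fixfar_in [266.5544  -1.5212]
fixnear_in [ 2.201  -0.2096]
swfar_in [ 23.6945 254.0104]
swnear [-0.4162 33.704 ]
swfar_out [  5.9353 259.1641]
bowl top [223.9614 206.5275]
```

```bash
cat >> h.py <<'E'
def down(c):
    f=(c+np.pi/2)/2; return [0,np.cos(f),np.sin(f),0]
E
cat > bb.py <<'E'
from h import *
from scipy.ndimage import map_coordinates
def edges(p):
    s=p[:,:,0].astype(float)-p[:,:,2]
    C=np.array([(342,130.25),(469.25,116.5),(490.75,242.75),(357.5,258.25)]);L=[]
    for i in range(4):
        a,b=C[i],C[(i+1)%4];d=(b-a)/np.linalg.norm(b-a);n=np.array([-d[1],d[0]]);P=[]
        for k in np.linspace(.08,.92,40):
            o=np.arange(-5,5.01,.1);q=a+(b-a)*k+o[:,None]*n
            f=map_coordinates(s,[q[:,1],q[:,0]],order=1);h=(f[:10].mean()+f[-10:].mean())/2
            j=np.where(np.diff(np.sign(f-h)))[0]
            if len(j)==1:P.append(ray("top",*q[j[0]],.018))
        vx,vy,x,y=cv2.fitLine(np.float32(P),cv2.DIST_HUBER,0,1e-4,1e-4).ravel();L.append((np.array([x,y]),np.array([vx,vy]),len(P)))
    X=[]
    for i in range(4):
        (a,u,_),(b,v,_)=L[i-1],L[i]
        X.append(a+u*np.linalg.solve(np.c_[u,-v],b-a)[0])
    return np.array(X),[(np.arctan2(l[1][1],l[1][0])%(np.pi/2),l[2]) for l in L]
X,ang=edges(np.load("top0.npz")["p"]);print(X,ang)
print([np.linalg.norm(X[i]-X[i-1]) for i in range(4)], "centre",X.mean(0))
th=np.mean([a for a,_ in ang]);c,s=np.cos(th),np.sin(th)
print("origin",X.mean(0)-np.array([[c,-s],[s,c]])@[.13,.13],th)
E
python3 bb.py
python3 - <<'E'
from h import *
S=np.array([.5112,.2713]);o=down(-.752+np.pi/4)
for z in(.15,): r.goto([*S,z],o)
r.movel([*S,.003],o,v=.12)
r.set_gripper(0.0)
print(r.sense()["finger_gap"],r.sense()["ft_force"])
r.movel([*S,.06],o,v=.08)
s=r.sense();print(s["clock"],s["finger_gap"],s["ft_force"],s["moment"],s["ee_pos"]); r.sleep(.3)
p,d=r.capture("top"); crop(p,220,180,330,260,7,"lift.png")
E
```

```text
[[ 0.763726    0.05419983]
 [ 0.7967145  -0.3441124 ]
 [ 0.39939165 -0.3775979 ]
 [ 0.365913    0.02084891]] [(np.float32(0.082632184), 40), (np.float32(0.0840791), 40), (np.float32(0.083826065), 40), (np.float32(0.0836401), 40)]
[np.float32(0.39920855), np.float32(0.399676), np.float32(0.39873138), np.float32(0.39985082)] centre [ 0.5814363  -0.16166538]
origin [ 0.46273783 -0.3020601 ] 0.08354436
0.01280916534883257 [-0.58747941  0.00874273  3.35570699]
4.5667 0.012973932693573272 [ 0.23504696 -0.99630247 -3.89529689] [-0.0270476  -0.14196874  0.05293156] [0.51087199 0.27118094 0.05951632]
```

View pics/lift.png

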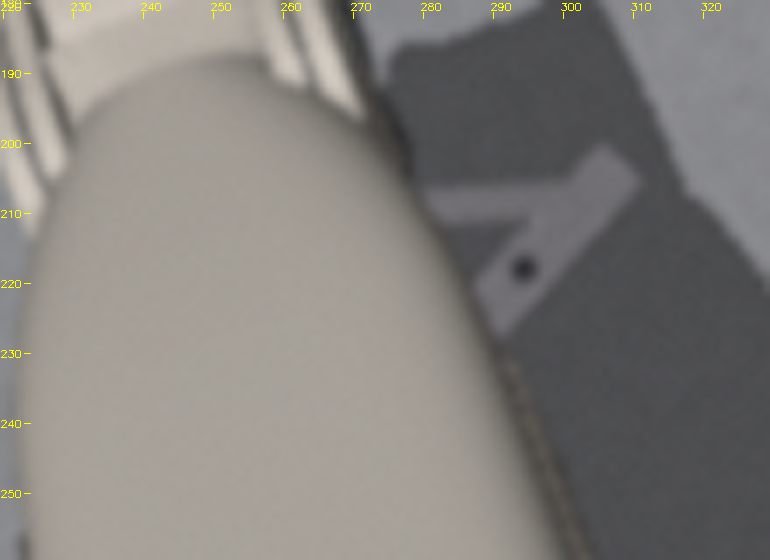

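Gripped and lifted: gap 13 mm, about 4.2 N of weight. The right toe is visible at about (311,205.6) and (306,200.3). I'll check the in-hand offset, then carry the square over and set it down inside the corner, standing off both boards.

```bash
cat >> h.py <<'E'
TH=.08354;O=np.array([.46274,-.30206])
RB=np.array([[np.cos(TH),-np.sin(TH)],[np.sin(TH),np.cos(TH)]])
ORI=down(TH+np.pi/4)
def w(x,y,z): return [*(O+RB@(np.array([x,y])/1000)),.018+z/1000]   # bb mm -> world
def st(tag=""):
    s=r.sense();e=np.array(s["ee_pos"]);b=RB.T@(e[:2]-O)*1000-81;f=np.array(s["ft_force"])
    print(tag,"t%.1f heel(nom) %.1f %.1f z %.1f"%(s["clock"],*b,(e[2]-.018)*1000),"F bb",np.round(RB.T@f[:2],1),"Fz %.1f"%f[2],"M",np.round(s["moment"],2),"gap %.4f"%s["finger_gap"])
    return b,np.r_[RB.T@f[:2],f[2]]
E
python3 - <<'E'
from h import *
s=r.sense();e=np.array(s["ee_pos"]);th=-.752;R=np.array([[np.cos(th),-np.sin(th)],[np.sin(th),np.cos(th)]])
for px,m in (((311.1,205.6),(89,-81)),((305.9,200.3),(89,-57))):
    print("offset in square frame mm",R.T@(ray("top",*px,e[2]-.003+.025)-e[:2])*1000-m)
r.movel([*e[:2],.17],v=.2)
r.goto(w(81+32,81+14,150),ORI); st("above")
r.movel(w(81+32,81+14,12),ORI,v=.12); st("low")
p,d=r.capture("scene"); np.savez("s1.npz",p=p,d=d); crop(p,140,70,350,240,3,"low.png")
E
```

```text
offset in square frame mm [-2.25529428 -0.9785864 ]
offset in square frame mm [-0.70272142 -3.33782716]
above t7.3 heel(nom) 32.1 14.8 z 149.7 F bb [ 0.2 -0.1] Fz -3.5 M [ 0.09 -0.08  0.01] gap 0.0124
low t8.6 heel(nom) 32.5 13.8 z 12.8 F bb [-0.4  0.1] Fz -3.9 M [ 0.05 -0.04 -0.07] gap 0.0126
```

View pics/low.png

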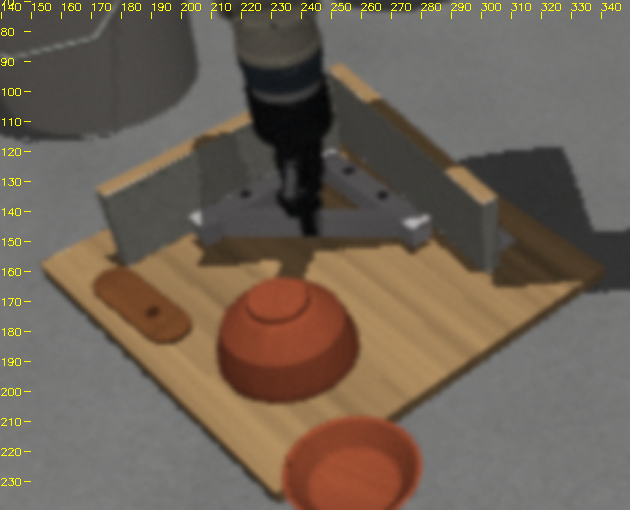

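The square hangs level inside the corner, clear of both boards and the bowl. Along the brace the in-hand offset is about 0. Now I lower it and push.

```bash
python3 - <<'E'
from h import *
print(r.movel(w(81+32,81+14,1),ORI,v=.03,f_stop=3)); b,f=st("down"); z=b and 0 if False else 0
e=r.sense()["ee_pos"];zz=(e[2]-.018)*1000
print(r.movel(w(81+b[0],81-6,zz),ORI,v=.025,f_stop=8)); b,f=st("-y")
print(r.movel(w(81+14,81+b[1],zz),ORI,v=.025,f_stop=15)); st("-x 14")
E
```

```text
True
down t9.0 heel(nom) 32.3 13.9 z 3.3 F bb [-0.3  0.8] Fz 5.7 M [0.09 0.18 0.05] gap 0.0126
True
-y t9.7 heel(nom) 32.3 -0.6 z 3.3 F bb [-0.2  2.4] Fz 4.6 M [ 0.3  -0.   -0.02] gap 0.0129
False
-x 14 t10.5 heel(nom) 14.7 -0.6 z 3.4 F bb [5.1 3.7] Fz 1.9 M [ 0.77 -0.77 -0.05] gap 0.0128
```

```bash
python3 - <<'E'
from h import *
b,f=st()
zz=(r.sense()["ee_pos"][2]-.018)*1000
for x in (6,2,0,-1,-2,-3):
    hit=r.movel(w(81+x,81-1.5,zz),ORI,v=.02,f_stop=30); b,f=st(f"-x {x} {hit}")
    if f[0]>30: break
E
```

```text
t10.5 heel(nom) 14.7 -0.6 z 3.4 F bb [5.1 3.7] Fz 1.9 M [ 0.77 -0.77 -0.05] gap 0.0128
-x 6 False t11.1 heel(nom) 7.1 -0.7 z 3.4 F bb [6.4 7. ] Fz 0.4 M [ 1.54 -1.18 -0.09] gap 0.0128
-x 2 False t11.4 heel(nom) 3.1 -0.7 z 3.4 F bb [7.1 7.5] Fz 0.5 M [ 1.49 -1.19 -0.07] gap 0.0127
-x 0 False t11.7 heel(nom) 1.4 -0.7 z 3.4 F bb [8.9 7.5] Fz -0.7 M [ 1.57 -1.47 -0.04] gap 0.0131
-x -1 False t11.9 heel(nom) 1.4 -0.7 z 3.5 F bb [12.7  8.2] Fz -2.1 M [ 1.78 -2.32 -0.07] gap 0.0125
-x -2 False t12.2 heel(nom) 1.4 -0.7 z 3.6 F bb [17.   9.1] Fz -3.7 M [ 1.99 -3.19 -0.12] gap 0.0129
-x -3 False t12.4 heel(nom) 1.4 -0.7 z 3.8 F bb [21.2  9.6] Fz -5.6 M [ 2.25 -4.   -0.13] gap 0.0125
```

Position stalls at x 1.4 and y -0.7 while force rises, which is a hard stop on both boards. I'll firm up the y press and look.

```bash
python3 - <<'E'
from h import *
for x,y,z in ((-3,-2.5,3),(-3,-4,2.5)):
    r.movel(w(81+x,81+y,z),ORI,v=.02); b,f=st(f"{x},{y}")
r.sleep(.5); st("settled"); s=r.sense(); print(s["orientation"],ORI)
p,d=r.capture("top"); np.savez("t2.npz",p=p,d=d); crop(p,338,112,498,264,4,"t2.png")
p,d=r.capture("scene"); np.savez("s2.npz",p=p,d=d); crop(p,170,80,320,180,5,"s2.png")
E
```

```text
-3,-2.5 t12.7 heel(nom) 1.4 -0.8 z 3.7 F bb [21.3 14.6] Fz -0.6 M [ 3.2  -3.81 -0.13] gap 0.0126
-3,-4 t12.9 heel(nom) 1.4 -0.8 z 3.6 F bb [20.9 23.1] Fz 6.2 M [ 4.65 -3.52 -0.2 ] gap 0.0128
settled t13.4 heel(nom) 1.4 -0.8 z 3.6 F bb [21.4 22.6] Fz 5.9 M [ 4.6  -3.54 -0.19] gap 0.0124
[0.00305472 0.34197786 0.93969193 0.00457024] [0, np.float64(0.3437704133322304), np.float64(0.9390537273859187), 0]
```

View pics/t2.png

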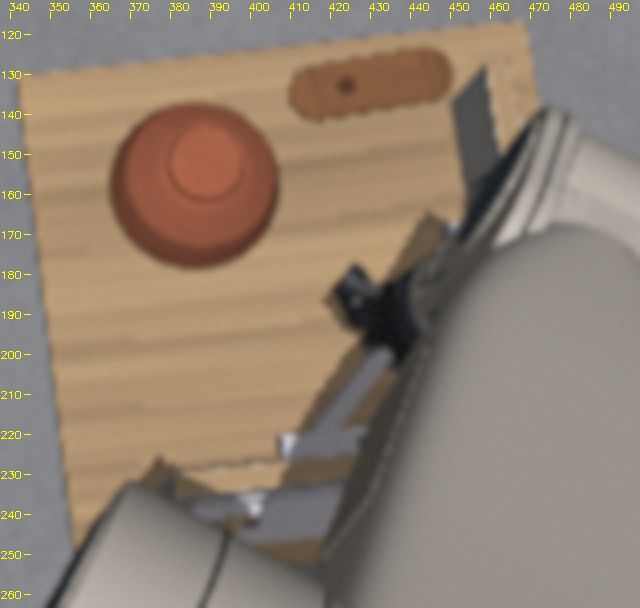

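View pics/s2.png

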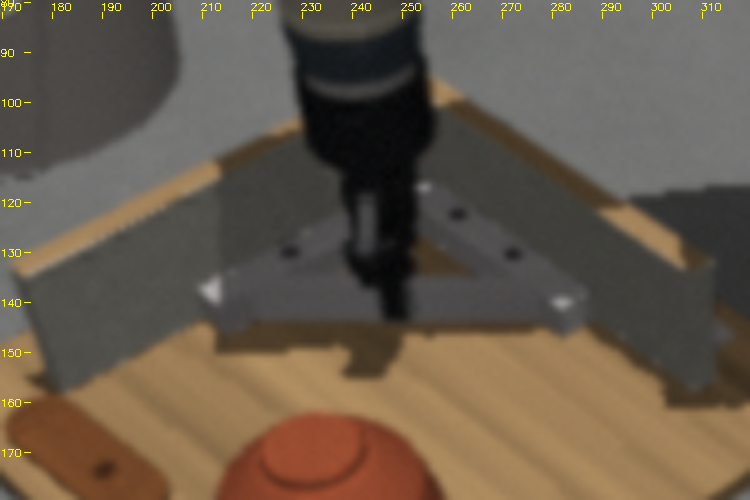

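```bash
python3 - <<'E'
from h import *
np.set_printoptions(precision=1,suppress=True)
bb=lambda c,u,v,z:RB.T@(ray(c,u,v,z)-O)*1000
f=lambda x,y:(338+(x-2)/4,112+(y-2)/4); g=lambda x,y:(170+(x-2)/5,80+(y-2)/5)
print("top swing inner edge",bb("top",*f(188,470),.108),bb("top",*f(285,459),.108))
for n,c,z in (("swing far in top",(686,268),.108),("swing far out top",(713,262),.108),("swing far in bot",(700,392),.018),("fix far in top",(35,277),.108),("fix far in bot",(62,395),.018),("sq toe y outer top",(587,292),.043),("sq toe x outer top",(200,290),.043)): print(n,bb("scene",*g(*c),z))
# swing face from depth: points on face above the square and beyond
for cam,fn,u0,u1,v0,v1 in (("scene","s2.npz",262,312,95,160),("scene","s2.npz",172,212,112,158)):
    d=np.load(fn)["d"];c=r.camera_params(cam);K=c["intrinsics"];v,u=np.mgrid[v0:v1,u0:u1];D=d[v0:v1,u0:u1]
    P=np.stack([(u-K[0,2])/K[0,0]*D,(v-K[1,2])/K[1,1]*D,D],-1).reshape(-1,3);W=(P-c["t"])@c["R"]
    B=np.c_[(W[:,:2]-O)@RB*1000,W[:,2]*1000]
    i,j=(0,1) if u0>200 else (1,0)
    m=(B[:,2]>50)&(B[:,2]<102)&(abs(B[:,i])<14)&(B[:,j]>40)&(B[:,j]<262)
    for _ in range(3):
        k=np.polyfit(B[m,j],B[m,i],1);m&=abs(B[:,i]-np.polyval(k,B[:,j]))<4
    print("face slope %.4f offset %.1f n %d"%(k[0],k[1],m.sum()))
st()
E
```

```text
top swing inner edge [  1.2 250.8] [  1.6 183. ]
swing far in top [  0.7 255.7]
swing far out top [-13.8 262.5]
swing far in bot [  0.2 263.3]
fix far in top [267.4   4.8]
fix far in bot [273.3  -1.2]
sq toe y outer top [  6.3 170.3]
sq toe x outer top [173.    3.8]
face slope -0.0011 offset 2.0 n 624
face slope 0.0016 offset -0.8 n 478
 t13.5 heel(nom) 1.4 -0.8 z 3.6 F bb [20.6 22.6] Fz 7.2 M [ 4.6 -3.5 -0.1] gap 0.0129
```

Depth planes agree with the hard stops. The swing face is at slope -0.001 with offset 2.0 mm, against a stop of 1.4. The fixed face is at slope 0.0016 with offset -0.8 mm, against -0.8. I press about 21 and 22 N on the boards. Handing in.

```bash
python3 - <<'E'
from h import *
st(); print(r.finish_job())
E
```

```text
t13.5 heel(nom) 1.4 -0.8 z 3.6 F bb [20.6 22.6] Fz 7.2 M [ 4.6  -3.47 -0.14] gap 0.0129
the job is handed in; nothing more can be done
None
```

The square is home in the corner and the swinging board is square. I handed the job in at 13.5 s, still gripping the square and pressing it against both boards. The hand-in reports no verdict.

I picked the square up by its brace and set it down inside the corner clear of both boards. I then pushed it against the fixed board and slid it along until the swinging board had come round and everything stopped.

Last checks:
- **Pressing force:** about 21 N against the swinging board and 23 N against the fixed board, with about 7 N of upward reaction from the baseboard. Both stops were hard: force rose while position stayed put.
- **Board angles:** the depth images put the swinging board's inner face within about 0.001 rad of square and the fixed board's within about 0.002 rad.
- **Grip:** the fingers were still closed on the brace with a 13 mm gap. The gripper's yaw was about 0.004 rad off its commanded angle, with a tilt of about 0.01 rad.
- **Bowl and rib:** both looked unmoved in the final pictures. The other tools and the vase stayed well clear of the arm's path.

Some readings disagreed by a few millimetres:
- **Heel position:** the nominal reading was (+1.4, -0.8) mm from the corner, within the 3 mm limit. The depth images put the board faces at the same offsets (+2.0 and -0.8 mm), so I took most of this as camera calibration error.
- **Leg ends:** points read by eye off the blurred final picture put the outer faces at the leg ends 4 to 6 mm from the boards. I did not trust these, because the depth readings and the hard stops agreed with each other.

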